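# Probe thermometer through the teapot lid

### The job

Check the brew: take the dial thermometer out of its wooden stand and put its stem through the small steam hole in the teapot's lid, feeling gently for the hole, then lower it by hand until its flange rests on the lid and let go. The lid may have been turned, so the hole's direction is not known exactly; do not press harder than 40 N on the pot, and leave the pot, cup, saucer, sugar jar and teaspoon where they are.

Things in the scene. Friction and masses are not known exactly. Their poses are not given: they have to be found in the camera images.
- thermometer: Steel dial thermometer, 60 g, upright. Origin: centre of its flange's underside, z up. Below: straight stem, diameter 5 mm, 95 mm long (last 3 mm taper to 3 mm). Above: flange, diameter 22, 5 high; dark neck, diameter 14, up to z = 24 mm; round dial, diameter 40, z = 24 to 38 mm, white face up, red needle. Grasp the dial across its rim from above, TCP at about z = 31 mm.
- stem_tip (a point): The lower end of the thermometer's stem, 95 mm below its origin.
- stand: Upright wooden block 60 x 60 x 110 mm, fixed, origin at the centre of its underside, z up. In its top is a central hole 11 mm in diameter, 102 mm deep, in which the stem stands loosely, the flange resting on the block's top (z = 110 mm).
- teapot: Blue ceramic teapot, about 1.15 kg, loose on the table; origin at the centre of its underside, z up, x towards the spout. Round body 112 mm in diameter, hollow, inner floor at z = 6 mm; spout to 98 mm from the axis on +x, white handle to 96 mm on -x, both below z = 105 mm. The lid (see lid_centre) cannot come off but turns stiffly.
- lid_centre (a point): Centre of the flat white lid plate (66 mm wide, 8 mm thick; top 115 mm above the pot's underside; blue rim 2 mm higher); axes as the teapot's. The steam hole, a dark spot, is 8 mm wide and centred 16 mm from this point, roughly towards the spout (+x), but turned by an unmeasured angle up to 60 degrees either way. A blue tab stands on the rim, straight across from the hole.
- saucer: Blue saucer, 150 mm in diameter, 16 mm high, origin at the centre of its underside. Bystander.
- cup: White tea cup with a handle, 84 mm in diameter, 62 mm high, on the saucer; origin at the centre of its underside. Bystander.
- sugar_jar: Glass jar with a steel cap, 68 mm in diameter, 95 mm high, origin at the centre of its underside. Bystander.
- teaspoon: Steel teaspoon, about 130 mm long, lying flat on the table along its x axis, bowl at +x, origin at the middle of its underside. Bystander.

How it is judged:
By the outcome, as a careful person would: the job done as asked, in the order asked, and still so for the second after the job is handed in, with the robot touching nothing.
It also fails if it takes over 64 s, if anything falls off the work surface, if the arm or the gripper's body presses on something with over 40 N, if the wrist force passes 120 N, or if a joint passes its speed limit or range.

### The arm

A 6-joint arm with a two-finger parallel gripper is mounted at the origin on the work surface. World frame = base frame: x ahead of the robot, y to its left, z up, the work surface at z = 0. Lengths are in m, angles in rad, forces in N, time in s.
With the tool pointing down it reaches from about 0.375 to 0.9 m from the base axis. Payload 3.1 kg.
Tool frame: the origin (TCP) lies between the finger pads, 19 mm behind the fingertips; this is the grasp point; x points along the fingers, y is the direction in which the jaws open and shut, and the axes are right-handed (so a half turn about x gives the same grasp; the last joint's range is limited). The gripper opens to 87 mm and grips with 3 to 60 N. Pads are 19 mm wide; open, the fingers measure 117 mm over their backs; the gripper's body (75 mm by 190 mm) begins 51 mm behind the grasp point.
Start: joints at [-1.383, 0.527, 1.433, -0, 1.181, -0.178], TCP at [0.224, -0.583, 0.241] pointing down, gripper open.
Joint ranges: [-3.08, 3.08], [-0.75, 2.2], [0.22, 2.44], [-1.43, 4.57], [0, 2.65], [-2.85, 2.85]. Speed limits (rad/s): [2.79, 2.79, 3.14, 3.14, 3.14, 3.14].

### API

Orientations are given as a unit quaternion [x, y, z, w].
In Python, from rig import robot, camera, camera_info gives the robot as it stands.
- The arm moves only by the shell command python3 -m inch 'ROWS' [FORCE]. ROWS is JSON, a list that holds one entry, the list of rows, each a list of 5 numbers: the shift along the tool's x, y, z in cm, then the turn about the tool's x in rad, then the opening, from 0 (shut) to 1 (fully open). A call has 1 to 8 rows; each row shifts and turns the pose as measured when the row begins, along the tool's axes as they then stand; what a row does not reach is not made up. A row lasts 1/12 s, in which the tool goes at most 41.7 mm and 7.16 degrees, less where a joint would pass 70% of its speed; a pose out of reach is approached as far as the arm can. A call with a gripper value outside its range is refused whole. The fingers move at their own pace and stop on an object; FORCE is the grip in N (left out, the last holds). Time passes only in rows, so rows that do not move let the fingers close. It gives the time, the measured TCP pose, the force and the opening at its end, in the units of the state.
- robot.get_obs(): the state, without advancing time (a new reading comes with each control period).
- camera(name): name is "side" or "top"; returns the picture (420x560x3 uint8, red, green, blue); there is no depth.
- camera_info(name): a dict with "camera_matrix" (3x3 intrinsics, pixels), "rvec" (rotation vector, rad) and "tvec" (3), from world to camera coordinates, as OpenCV has them. Camera axes: x right, y down, z forward; pixel columns grow to the right and rows downward; lengths in m; the calibration is good to about 2 mm. A picture is of the moment at which its call begins. camera_info takes no time and is no camera call.
- robot.hand_in(): hands the job in, once; it reports no verdict.
The state is a dict: "time": time; "q": joint angles; "joint_velocities": joint speeds; "joint_torque": joint torques, N m; "position": TCP position; "tool_rot": TCP orientation; "ft_force": force on the tool from outside, world axes, zero at the start; "moment": the same for the moment, N m; "grip_width": finger opening in m.
Only numpy, scipy, OpenCV 4.12 (cv2) and the standard library are available. Lean on these libraries where they do the work, as an engineer would, in place of code of your own. Each camera call takes 0.05 s, during which the arm holds its last target. There are 200 camera calls.

## Working session

There is one attempt and no reset: what is moved stays moved. The work goes in short steps, Python scripts to look and compute and a shell command to move; the robot and the scene stay as the last step left them, time stands still between calls to the robot, and variables do not carry over. Pictures are saved under pics/ and viewed, about 8 in all and at most 12, crops included, and the job is handed in when it is done.

```bash
ls; mkdir -p pics; cat > h.py <<'E'
import numpy as np, cv2
from rig import robot, camera, camera_info
def P(name):
    c=camera_info(name); return np.array(c["camera_matrix"],float),cv2.Rodrigues(np.array(c["rvec"],float))[0],np.array(c["tvec"],float).ravel()
def pix(name,p):
    K,R,t=P(name); v=K@(R@np.array(p,float)+t); return v[:2]/v[2]
def ray(name,uv,z):
    K,R,t=P(name); d=R.T@np.linalg.solve(K,[uv[0],uv[1],1]); c=-R.T@t
    return c+d*(z-c[2])/d[2]
def snap(name,fn,crop=None,s=1):
    im=camera(name)[:,:,::-1]; cv2.imwrite(f'pics/raw_{fn}.png',im)
    if crop: x0,y0,x1,y1=crop; im=im[y0:y1,x0:x1]
    cv2.imwrite(f'pics/{fn}.png',cv2.resize(np.ascontiguousarray(im),None,fx=s,fy=s,interpolation=cv2.INTER_CUBIC))
E
python3 - <<'E'
from h import *
o=robot.get_obs(); print({k:np.round(v,3) for k,v in o.items()})
for n in("top","side"):
    snap(n,n+"1",s=1.4); K,R,t=P(n); print(n,K[0,0],-R.T@t,R.round(2).tolist())
E
```

```text
pics
{'time': np.float64(0.0), 'q': array([-1.382,  0.528,  1.434, -0.   ,  1.181, -0.178]), 'joint_velocities': array([-0.001,  0.001,  0.002, -0.   , -0.   , -0.   ]), 'joint_torque': array([ 1.0000e-03, -4.4004e+01, -1.7659e+01,  6.3000e-02,  5.8000e-02,
       -0.0000e+00]), 'position': array([ 0.224, -0.583,  0.24 ]), 'tool_rot': array([-0.695, -0.13 ,  0.695, -0.128]), 'ft_force': array([ 0.27 ,  0.541, -0.07 ]), 'moment': array([ 0.018,  0.014, -0.003]), 'grip_width': np.float64(0.087)}
top 539.6314125304559 [ 0.46298706 -0.02391825  1.31221186] [[-0.02, -1.0, -0.0], [-0.99, 0.02, -0.16], [0.16, -0.0, -0.99]]
side 509.3297058900997 [ 0.60732664 -0.97226362  0.83932805] [[1.0, -0.01, 0.01], [0.01, -0.62, -0.78], [0.01, 0.78, -0.62]]
```

View pics/top1.png

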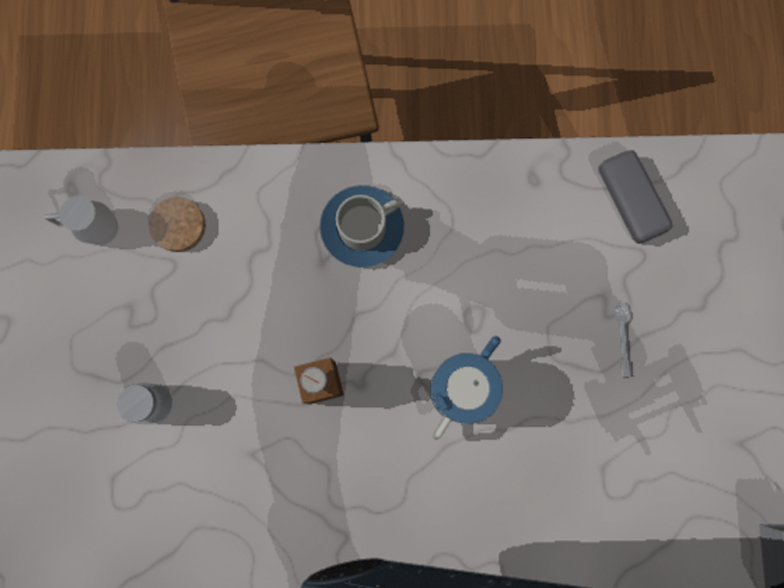

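View pics/side1.png

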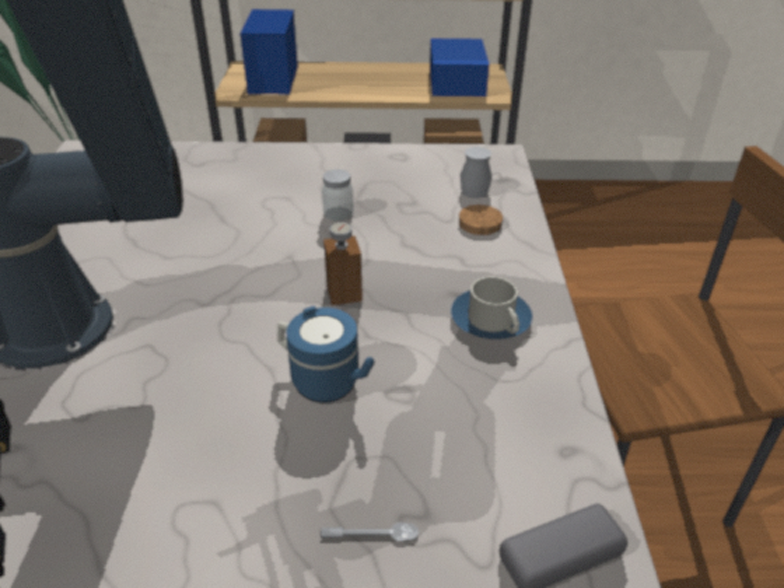

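The top view shows the dial near (314,380) and the lid near (468,388), with the hole near (476,383) and the tab at (443,402), all at 1.4x scale. The side view shows the dial at (341,230), the lid at (322,330) and the hole at (326,337). I'll enlarge both.

```bash
python3 - <<'E'
import cv2,numpy as np
t=cv2.imread('pics/raw_top1.png'); s=cv2.imread('pics/raw_side1.png')
f=lambda im,x,y,w,h,k:cv2.resize(im[y:y+h,x:x+w],None,fx=k,fy=k,interpolation=cv2.INTER_CUBIC)
a=f(t,200,240,80,60,5); b=f(t,295,240,80,60,5); c=f(s,205,150,80,60,5); d=f(s,190,210,80,60,5)
cv2.imwrite('pics/c1.png',np.vstack([np.hstack([a,b]),np.hstack([c,d])]))
E
```

```text
(no output)
```

View pics/c1.png

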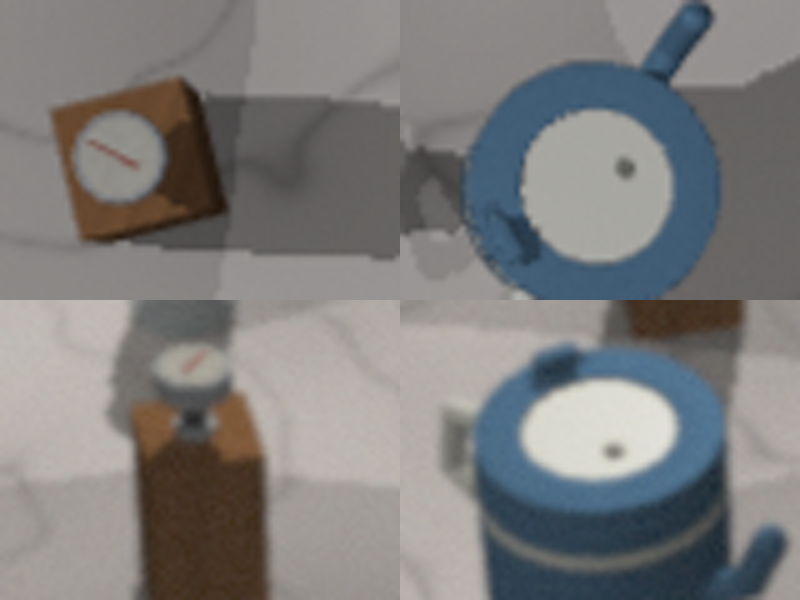

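The crops show:
- **Top:** dial face centre at (119,156) in its tile, lid centre at (198,186), hole at (225,168).
- **Side:** dial face at (191,65), lid at (199,129), hole at (214,151).

Next I'll triangulate these at the known heights.

```bash
cat > m.py <<'E'
from h import *
u=lambda x0,y0,c:np.array([x0+(c[0]+.5)/5-.5,y0+(c[1]+.5)/5-.5])
o={'dial':(u(200,240,(119,156)),u(205,150,(191,65)),.148),'lid':(u(295,240,(198,186)),u(190,210,(199.5,129)),.115),'hole':(u(295,240,(225,168)),u(190,210,(214,151)),.115)}
for k,(a,b,z) in o.items():
    Ma=P('top');Mb=P('side')
    X=cv2.triangulatePoints(Ma[0]@np.c_[Ma[1],Ma[2]],Mb[0]@np.c_[Mb[1],Mb[2]],a,b).ravel();X=X[:3]/X[3]
    print(k,ray('top',a,z).round(4),ray('side',b,z).round(4),X.round(4))
E
python3 m.py; python3 - <<'E'
from h import *
u=lambda x0,y0,c:np.array([x0+(c[0]+.5)/5-.5,y0+(c[1]+.5)/5-.5])
# stand top corners, top view
for c in((52,109),(182,78),(83,240)): print(ray('top',u(200,240,c),.110).round(4))
print('spout',ray('top',u(295,240,(300,12)),.1).round(3), 'cup',ray('top',np.array([361,221])/1.4,.06).round(3),'jar',ray('top',np.array([137,404])/1.4,.095).round(3))
from scipy.spatial.transform import Rotation as R
print(R.from_quat(robot.get_obs()['tool_rot']).as_matrix().round(3))
E
```

```text
dial [0.5159 0.1017 0.148 ] [0.5149 0.1038 0.148 ] [0.5155 0.1015 0.1495]
lid [ 0.4993 -0.1387  0.115 ] [ 0.4992 -0.1357  0.115 ] [ 0.4994 -0.1384  0.1173]
hole [ 0.507  -0.1508  0.115 ] [ 0.5065 -0.1501  0.115 ] [ 0.5068 -0.1508  0.1156]
[0.539  0.1356 0.11  ]
[0.5516 0.0777 0.11  ]
[0.4811 0.1219 0.11  ]
spout [ 0.577 -0.189  0.1  ] cup [0.786 0.028 0.06 ] jar [0.485 0.388 0.095]
[[-0.     0.359 -0.933]
 [ 0.002 -0.933 -0.359]
 [-1.    -0.002 -0.   ]]
```

```bash
python3 -m inch '[[[-1,0,0,-0.12,1],[0,0,0,-0.12,1],[0,0,0,-0.12,1],[0,0,0,-0.12,1],[0,0,0,-0.12,1],[0,0,0,-0.12,1],[0,0,0,-0.12,1],[0,0,0,-0.12,1]]]' 15
cat > rel.py <<'E'
import sys; from h import *
from scipy.spatial.transform import Rotation as R
def rel(x,y,z,yaw=None):
    o=robot.get_obs(); M=R.from_quat(o['tool_rot']).as_matrix(); p=np.array(o['position'])
    print('t',round(float(o['time']),2),'pos',p.round(4),'cm tool shift',(M.T@(np.array([x,y,z])-p)*100).round(2),'yaw',np.degrees(np.arctan2(M[1,1],M[0,1])).round(1),'toolx',M[:,0].round(3),'F',np.round(o['ft_force'],2),'w',round(float(o['grip_width']),4),'q6',round(float(o['q'][5]),2))
if __name__=='__main__': rel(*map(float,sys.argv[1:4]))
E
python3 rel.py .5155 .102 .25
```

```text
time: 0.77
position: [0.2235, -0.5795, 0.2459]
tool_rot: [0.551, 0.45, -0.547, 0.442]
ft_force: [-0.4, -0.3, -0.3]
grip_width: 0.0868
t 0.77 pos [ 0.2235 -0.5795  0.2459] cm tool shift [  0.38  14.63 -72.69] yaw -11.8 toolx [-0.002  0.013 -1.   ] F [-0.44 -0.33 -0.29] w 0.0868 q6 -1.18
```

```bash
python3 -m inch '[[[0,0,0,-0.11,1],[0,0,0,-0.11,1],[0,0,0,-0.11,1],[0,0,0,-0.11,1],[0,0,0,-0.11,1],[0,0,0,-0.11,1],[0,0,0,-0.11,1],[0,0,0,0,1]]]' >/dev/null
python3 rel.py .5155 .102 .25
```

```text
t 1.43 pos [ 0.2228 -0.5761  0.241 ] cm tool shift [  0.55  62.7  -39.04] yaw 34.7 toolx [-0.004  0.023 -1.   ] F [ 0.03 -0.39  0.14] w 0.0868 q6 -1.99
```

```bash
python3 -m inch '[[[0,3.3,-2.05,0,1],[0,3.3,-2.05,0,1],[0,3.3,-2.05,0,1],[0,3.3,-2.05,0,1],[0,3.3,-2.05,0,1],[0,3.3,-2.05,0,1],[0,3.3,-2.05,0,1],[0,3.3,-2.05,0,1]]]' >/dev/null
python3 rel.py .5155 .102 .25
```

```text
t 2.1 pos [ 0.3503 -0.2903  0.2427] cm tool shift [ -0.07  35.   -24.24] yaw 32.4 toolx [-0.005  0.019 -1.   ] F [ 0.07 -0.08  0.18] w 0.087 q6 -1.51
```

```bash
python3 -m inch '[[[0,3.3,-2.3,0,1],[0,3.3,-2.3,0,1],[0,3.3,-2.3,0,1],[0,3.3,-2.3,0,1],[0,3.3,-2.3,0,1],[0,3.3,-2.3,0,1],[0,3.3,-2.3,0,1],[0,3.3,-2.3,0,1]]]' >/dev/null
python3 rel.py .5155 .102 .25
```

```text
t 2.77 pos [0.4792 0.0173 0.2481] cm tool shift [-0.04  7.45 -5.43] yaw 30.7 toolx [-0.004  0.019 -1.   ] F [ 1.08 -1.02 -0.17] w 0.0869 q6 -0.76
```

```bash
python3 -m inch '[[[0,2.5,-1.8,0,1],[0,2.5,-1.8,0,1],[0,1.5,-1.2,0,1],[0,0.8,-0.5,0,1],[0,0,0,0,1],[0,0,0,0,1]]]' >/dev/null
python3 rel.py .5155 .102 .25
```

```text
t 3.27 pos [0.5174 0.1125 0.249 ] cm tool shift [-0.12 -0.7   0.8 ] yaw 30.5 toolx [-0.003  0.02  -1.   ] F [-0.78 -0.44  1.03] w 0.087 q6 -0.55
```

```bash
python3 -m inch '[[[2,-0.35,0.4,0,1],[2.5,-0.35,0.4,0,1],[2.5,0,0,0,1],[2,0,0,0,1],[0.8,0,0,0,1],[0,0,0,0,1]]]' >/dev/null
python3 rel.py .5155 .102 .141; python3 - <<'E'
from h import *
snap('side','s2',(185,90,325,195),5)
E
```

```text
t 3.77 pos [0.5148 0.0952 0.1495] cm tool shift [ 0.86  0.39 -0.54] yaw 29.7 toolx [ 0.     0.017 -1.   ] F [ 0.43 -0.63  0.58] w 0.0869 q6 -0.57
```

View pics/s2.png

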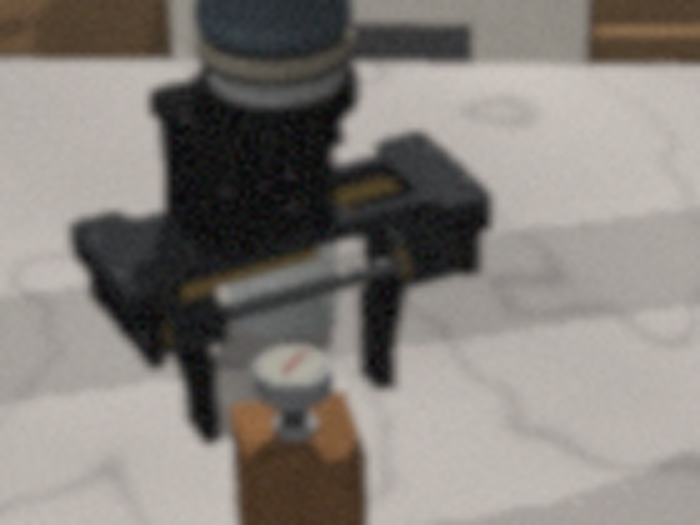

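The open fingers straddle the dial, with tips at (205,435) and (378,380) and the dial at (292,370). I'll correct the offset and lower.

```bash
python3 -m inch '[[[0.4,0.3,-0.4,0,1],[0.4,0.1,-0.15,0,1],[0,0,0,0,1],[0,0,0,0,1]]]' >/dev/null
python3 rel.py .5155 .102 .141
```

```text
t 4.15 pos [0.5183 0.1012 0.1451] cm tool shift [ 0.41 -0.22 -0.2 ] yaw 29.6 toolx [ 0.008  0.017 -1.   ] F [0.07 1.21 0.1 ] w 0.087 q6 -0.56
```

```bash
python3 -m inch '[[[0.3,-0.15,-0.15,0,1],[0.1,0,0,0,1],[0,0,0,0,1],[0,0,0,0,1]]]' >/dev/null
python3 rel.py .5155 .102 .141;python3 rel.py .5155 .102 .141
```

```text
t 4.48 pos [0.5171 0.1026 0.1425] cm tool shift [ 0.15 -0.17 -0.03] yaw 29.7 toolx [ 0.011  0.017 -1.   ] F [ 0.26 -0.28 -1.49] w 0.0872 q6 -0.56
t 4.48 pos [0.5171 0.1026 0.1425] cm tool shift [ 0.15 -0.17 -0.03] yaw 29.7 toolx [ 0.011  0.017 -1.   ] F [ 0.26 -0.28 -1.49] w 0.0872 q6 -0.56
```

```bash
python3 -m inch '[[[0.1,-0.1,0,0,0.6],[0,0,0,0,0.3],[0,0,0,0,0.3],[0,0,0,0,0.3],[0,0,0,0,0.3],[0,0,0,0,0.3],[0,0,0,0,0.3],[0,0,0,0,0.3]]]' 15 >/dev/null
python3 rel.py .5155 .102 .141
```

```text
t 5.15 pos [0.5163 0.102  0.1415] cm tool shift [ 0.05 -0.08 -0.04] yaw 29.7 toolx [ 0.012  0.017 -1.   ] F [-0.19 -1.01 -0.19] w 0.0412 q6 -0.56
```

```bash
python3 -m inch '[[[0,0,0,0,0.3],[-0.3,0,0,0,0.3],[-0.5,0,0,0,0.3]]]' >/dev/null
python3 rel.py .5163 .102 .26
```

```text
t 5.4 pos [0.5155 0.1019 0.149 ] cm tool shift [-11.1    0.26  -0.08] yaw 29.7 toolx [ 0.009  0.017 -1.   ] F [ 0.1  -0.1  -0.88] w 0.0394 q6 -0.56
```

Force shows about the thermometer's weight and the width is 39.4 mm. Lifting.

```bash
python3 -m inch '[[[-1.5,0.03,0,0,0.3],[-2,0.04,0,0,0.3],[-2,0.04,0,0,0.3],[-2,0.04,0,0,0.3],[-2,0.04,0,0,0.3],[-1.5,0.03,0,0,0.3],[0,0,0,0,0.3]]]' >/dev/null
python3 rel.py .5163 .102 .26
```

```text
t 5.98 pos [0.5171 0.1011 0.2661] cm tool shift [ 0.61 -0.04 -0.11] yaw 29.6 toolx [ 0.012  0.017 -1.   ] F [0.64 0.36 0.47] w 0.0396 q6 -0.55
```

```bash
python3 rel.py .5075 -.151 .267; python3 -m inch '[[[0,-1.3,2.2,0,0.3],[0,-1.3,2.2,0,0.3],[0,-1.3,2.2,0,0.3],[0,-1.3,2.2,0,0.3],[0,-1.3,2.2,0,0.3],[0,-1.3,2.2,0,0.3],[0,-1.3,2.2,0,0.3],[0,-1.3,2.2,0,0.3]]]' >/dev/null
python3 rel.py .5075 -.151 .267
```

```text
t 5.98 pos [0.5171 0.1011 0.2661] cm tool shift [ -0.53 -13.3   21.44] yaw 29.6 toolx [ 0.012  0.017 -1.   ] F [0.64 0.36 0.47] w 0.0396 q6 -0.55
t 6.65 pos [ 0.5109 -0.1049  0.2596] cm tool shift [-0.84 -2.61  3.8 ] yaw 30.2 toolx [ 0.01   0.021 -1.   ] F [ 0.36 -1.24 -0.12] w 0.0391 q6 -0.97
```

```bash
python3 -m inch '[[[-0.4,-1,1.6,0,0.3],[-0.2,-0.8,1.3,0,0.3],[0,-0.3,0.5,0,0.3],[0,0,0,0,0.3],[0,0,0,0,0.3]]]' >/dev/null
python3 rel.py .5075 -.151 .267; python3 - <<'E'
from h import *
snap('side','s3',(180,170,280,270),6)
snap('top','t3',(285,230,385,305),6)
p=robot.get_obs()['position']; print(pix('side',p-np.array([0,0,.126]))-[180,170],pix('side',[.5073,-.151,.115])-[180,170])
E
```

```text
t 7.07 pos [ 0.5072 -0.1511  0.2606] cm tool shift [-0.64  0.04 -0.01] yaw 29.8 toolx [ 0.004  0.023 -1.   ] F [-0.31  1.29 -0.38] w 0.0392 q6 -1.04
[52.21424331 62.91766942] [52.71826089 70.08134982]
```

View pics/s3.png

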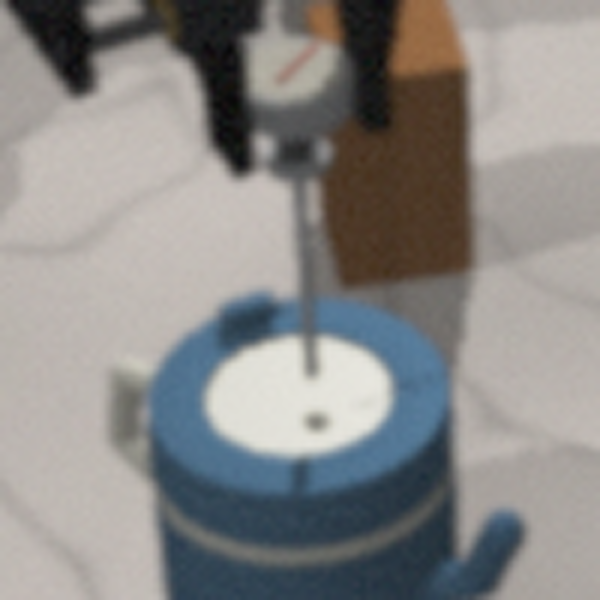

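The tip is at (312,374) and the hole at (317,421). The tip should project to (313,377) if it is exactly under the TCP, so x matches and y may be about 1–2 mm high. Now the top view.

View pics/t3.png

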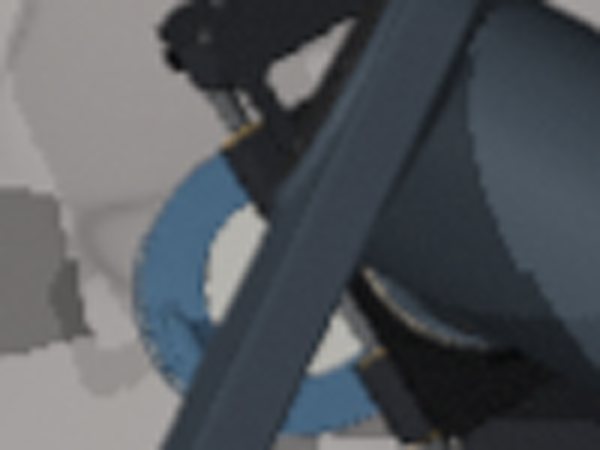

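The arm hides the hole from above. From the side, the tip and hole can be compared directly once the tip is just above the lid, so I'll lower to about 3 mm above it.

```bash
python3 rel.py .5073 -.152 .2445; python3 -m inch '[[[0.5,0,0,0,0.3],[0.5,0,0,0,0.3],[0.3,0,0,0,0.3],[0,0,0,0,0.3],[0,0,0,0,0.3]]]' >/dev/null
python3 rel.py .5073 -.152 .2445; python3 - <<'E'
from h import *
snap('side','s4',(205,215,265,260),10)
p=robot.get_obs()['position']; print(10*(pix('side',p-np.array([0,0,.1265]))-[205,215]))
E
```

```text
t 7.17 pos [ 0.5072 -0.1504  0.2607] cm tool shift [ 1.62 -0.09  0.17] yaw 29.9 toolx [ 0.004  0.023 -1.   ] F [ 0.56 -0.88 -0.56] w 0.0394 q6 -1.04
t 7.58 pos [ 0.5069 -0.1457  0.2458] cm tool shift [ 0.12 -0.28  0.57] yaw 30.2 toolx [ 0.002  0.025 -1.   ] F [-0.28  0.41 -0.74] w 0.0391 q6 -1.04
[275.50028972 219.44619373]
```

View pics/s4.png

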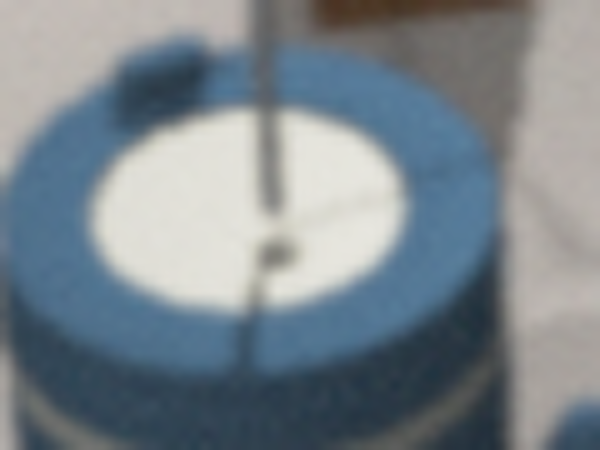

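```bash
cat > tip.py <<'E'
import sys; from h import *
# args: x0 y0 scale  tipu tipv holeu holev  tipz
x0,y0,s,a,b,c,d,z=map(float,sys.argv[1:9])
f=lambda u,v:((u+.5)/s-.5+x0,(v+.5)/s-.5+y0)
t=ray('side',f(a,b),z); h=ray('side',f(c,d),.115); p=np.array(robot.get_obs()['position'])
print('tip',t.round(4),'hole',h.round(4),'tip-tcp',(t-p).round(4),'move tip->hole mm',((h-t)*1000).round(1))
E
python3 tip.py 205 215 10 271 213 277 251 .1193
python3 tip.py 205 215 10 271 213 277 251 .1213
```

```text
tip [ 0.5046 -0.1421  0.1193] hole [ 0.5062 -0.1496  0.115 ] tip-tcp [-0.0022  0.0036 -0.1265] move tip->hole mm [ 1.6 -7.5 -4.3]
tip [ 0.5048 -0.1445  0.1213] hole [ 0.5062 -0.1496  0.115 ] tip-tcp [-0.0019  0.0013 -0.1245] move tip->hole mm [ 1.3 -5.2 -6.3]
```

```bash
python3 rel.py .5084 -.1512 .2458; python3 -m inch '[[[0,-0.1,0.3,0,0.3],[0,-0.05,0.25,0,0.3],[0,0,0,0,0.3],[0,0,0,0,0.3]]]' >/dev/null
python3 rel.py .5084 -.1512 .2418
```

```text
t 7.63 pos [ 0.5068 -0.1457  0.2458] cm tool shift [-0.01 -0.13  0.56] yaw 30.2 toolx [ 0.002  0.025 -1.   ] F [0.34 0.77 0.47] w 0.0391 q6 -1.04
t 7.97 pos [ 0.5088 -0.1518  0.2461] cm tool shift [ 0.43 -0.01 -0.07] yaw 30.2 toolx [ 0.003  0.024 -1.   ] F [-0.49 -0.2   0.68] w 0.0393 q6 -1.05
```

```bash
python3 -m inch '[[[0.2,0,-0.02,0,0.3],[0.15,0,0,0,0.3],[0,0,0,0,0.3]]]' >/dev/null
python3 rel.py .5084 -.1512 .2415; python3 -m inch '[[[0.15,0,0,0,0.3],[0,0,0,0,0.3]]]' >/dev/null; python3 rel.py .5084 -.1512 .2415
```

```text
t 8.22 pos [ 0.509  -0.1521  0.2426] cm tool shift [ 0.11 -0.01 -0.1 ] yaw 30.1 toolx [ 0.004  0.024 -1.   ] F [ 0.    0.34 -0.21] w 0.0391 q6 -1.05
t 8.38 pos [ 0.5089 -0.152   0.2408] cm tool shift [-0.06  0.   -0.09] yaw 30.1 toolx [ 0.004  0.024 -1.   ] F [ 0.44 -0.34 -0.46] w 0.0397 q6 -1.05
```

```bash
for i in 1 2; do :; done; python3 -m inch '[[[0.15,0,0,0,0.3],[0,0,0,0,0.3]]]' >/dev/null; python3 rel.py .5084 -.1512 .2415; python3 - <<'E'
from h import *
snap('side','s5',(205,215,265,260),10)
E
```

```text
t 8.55 pos [ 0.5088 -0.1519  0.2391] cm tool shift [-0.24  0.01 -0.08] yaw 30.1 toolx [ 0.004  0.024 -1.   ] F [-0.48 -0.14 -0.75] w 0.0394 q6 -1.05
```

View pics/s5.png

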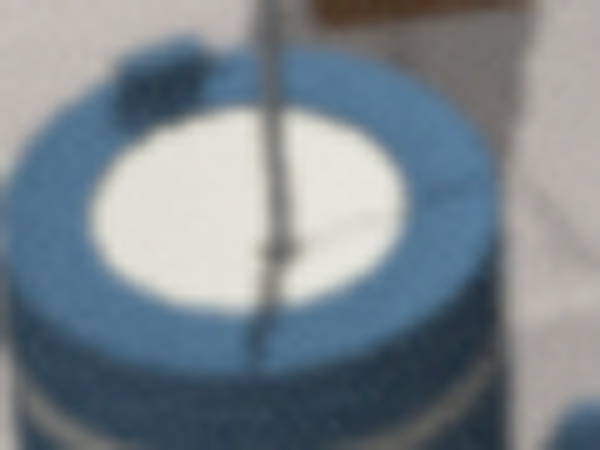

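The stem now ends at the hole (280,248) with no force, so it is probably entering. I'll continue gently.

```bash
for i in 1; do python3 -m inch '[[[0.15,0,0,0,0.3],[0.15,0,0,0,0.3],[0,0,0,0,0.3]]]' >/dev/null; python3 rel.py .508 -.1512 .2370; done
```

```text
t 8.85 pos [ 0.509  -0.1518  0.2361] cm tool shift [-0.09 -0.05 -0.11] yaw 30.2 toolx [ 0.004  0.024 -1.   ] F [ 0.52  0.75 -0.74] w 0.0398 q6 -1.05
```

```bash
python3 -m inch '[[[0.15,0,0,0,0.3],[0.15,0,0,0,0.3],[0,0,0,0,0.3]]]' >/dev/null; python3 rel.py .508 -.1512 .2340
```

```text
t 9.1 pos [ 0.509  -0.1518  0.2328] cm tool shift [-0.12 -0.06 -0.1 ] yaw 30.2 toolx [ 0.004  0.024 -1.   ] F [ 0.23 -0.03 -0.38] w 0.0395 q6 -1.05
```

```bash
python3 rel.py .509 -.1518 .147; python3 -m inch '[[[0.4,-0.005,0.01,0,0.3],[0.4,-0.005,0.01,0,0.3],[0.4,-0.005,0.01,0,0.3],[0.4,-0.005,0.01,0,0.3],[0,0,0,0,0.3]]]' >/dev/null; python3 rel.py .509 -.1518 .147
```

```text
t 9.1 pos [ 0.509  -0.1518  0.2328] cm tool shift [ 8.57 -0.14  0.16] yaw 30.2 toolx [ 0.004  0.024 -1.   ] F [ 0.23 -0.03 -0.38] w 0.0395 q6 -1.05
t 9.52 pos [ 0.509  -0.1518  0.215 ] cm tool shift [ 6.79 -0.11  0.12] yaw 30.2 toolx [ 0.004  0.024 -1.   ] F [-0.29  0.43 -0.77] w 0.0394 q6 -1.05
```

```bash
python3 -m inch '[[[0.5,-0.01,0.01,0,0.3],[0.5,-0.01,0.01,0,0.3],[0.5,-0.01,0.01,0,0.3],[0.5,-0.01,0.01,0,0.3],[0.5,-0.01,0.01,0,0.3],[0,0,0,0,0.3]]]' >/dev/null; python3 rel.py .509 -.1518 .147
```

```text
t 10.02 pos [ 0.5088 -0.1518  0.1867] cm tool shift [ 3.97 -0.04  0.09] yaw 30.2 toolx [ 0.003  0.024 -1.   ] F [-1.07  0.41 -0.97] w 0.0393 q6 -1.06
```

```bash
python3 -m inch '[[[0.4,-0.01,0.01,0,0.3],[0.4,-0.01,0.01,0,0.3],[0.4,-0.01,0.01,0,0.3],[0.4,-0.01,0.01,0,0.3],[0.4,-0.01,0.01,0,0.3],[0,0,0,0,0.3]]]' >/dev/null; python3 rel.py .509 -.1518 .147
```

```text
t 10.52 pos [ 0.5089 -0.1521  0.1645] cm tool shift [1.75 0.   0.01] yaw 30.1 toolx [ 0.004  0.024 -1.   ] F [-0.99 -0.63 -1.05] w 0.0392 q6 -1.06
```

```bash
python3 -m inch '[[[0.4,0,0,0,0.3],[0.4,0,0,0,0.3],[0.3,0,0,0,0.3],[0,0,0,0,0.3]]]' >/dev/null; python3 rel.py .509 -.1518 .147
```

```text
t 10.85 pos [ 0.5091 -0.152   0.1524] cm tool shift [ 0.54 -0.01 -0.01] yaw 30.1 toolx [ 0.004  0.024 -1.   ] F [0.36 0.9  0.29] w 0.0396 q6 -1.06
```

```bash
python3 -m inch '[[[0.15,0,0,0,0.3],[0.1,0,0,0,0.3],[0,0,0,0,0.3]]]' >/dev/null; python3 rel.py .509 -.1518 .147
```

```text
t 11.1 pos [ 0.5091 -0.1519  0.1495] cm tool shift [ 0.25 -0.01 -0.01] yaw 30.1 toolx [ 0.004  0.024 -1.   ] F [ 0.22 -0.63 -0.89] w 0.0395 q6 -1.06
```

```bash
python3 -m inch '[[[0.1,0,0,0,0.3],[0.08,0,0,0,0.3],[0,0,0,0,0.3]]]' >/dev/null; python3 rel.py .509 -.1518 .1465
```

```text
t 11.35 pos [ 0.5094 -0.152   0.1479] cm tool shift [ 0.14 -0.03 -0.03] yaw 30.2 toolx [ 0.005  0.024 -1.   ] F [ 0.37 -0.34 -0.81] w 0.0392 q6 -1.06
```

```bash
python3 -m inch '[[[0.08,0,0,0,0.3],[0,0,0,0,0.3]]]' >/dev/null; python3 rel.py .509 -.1518 .1465
```

```text
t 11.52 pos [ 0.5094 -0.152   0.1471] cm tool shift [ 0.06 -0.03 -0.04] yaw 30.2 toolx [ 0.005  0.024 -1.   ] F [-0.11  0.26 -1.05] w 0.0394 q6 -1.06
```

```bash
python3 -m inch '[[[0.1,0,0,0,0.3],[0,0,0,0,0.3]]]' >/dev/null; python3 rel.py .509 -.1518 .1455; python3 -m inch '[[[0.08,0,0,0,0.3],[0,0,0,0,0.3]]]' >/dev/null; python3 rel.py .509 -.1518 .1455
```

```text
t 11.68 pos [ 0.5095 -0.1519  0.1466] cm tool shift [ 0.11 -0.04 -0.03] yaw 30.2 toolx [ 0.005  0.024 -1.   ] F [-1.25 -1.51 -0.68] w 0.0394 q6 -1.06
t 11.85 pos [ 0.5095 -0.1519  0.1466] cm tool shift [ 0.11 -0.04 -0.04] yaw 30.2 toolx [ 0.005  0.023 -1.   ] F [ 0.69 -1.03 -0.6 ] w 0.0393 q6 -1.06
```

```bash
python3 -m inch '[[[0.12,0,0,0,0.3],[0.08,0,0,0,0.3]]]' >/dev/null; python3 rel.py .509 -.1518 .1455; python3 - <<'E'
from h import *
snap('side','s6',(190,160,290,235),8)
E
```

```text
t 12.02 pos [ 0.5095 -0.1519  0.1464] cm tool shift [ 0.09 -0.05 -0.03] yaw 30.2 toolx [ 0.006  0.023 -1.   ] F [-2.65  0.42  7.57] w 0.0393 q6 -1.06
```

View pics/s6.png

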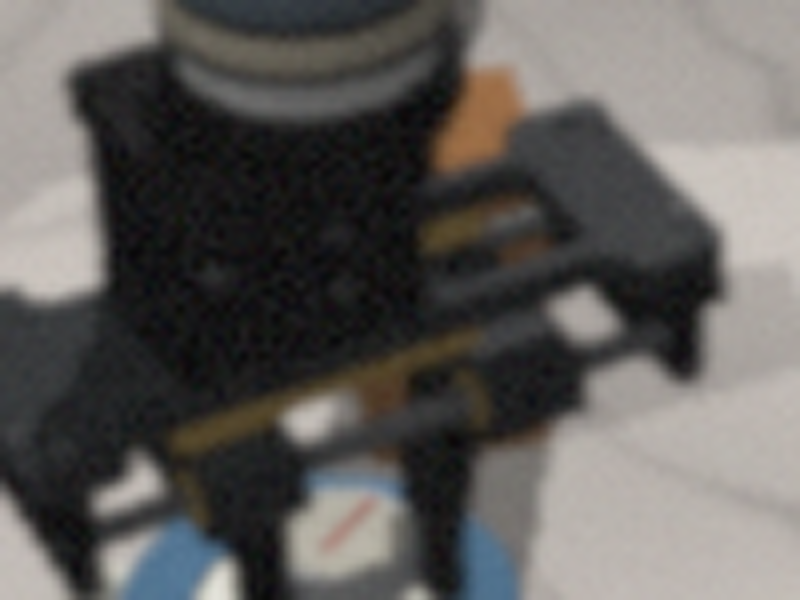

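Contact: 7.6 N with the TCP at z = 0.1464, which is flange on lid. The picture shows the dial upright between the fingers over the pot. Releasing slowly.

```bash
python3 -m inch '[[[0,0,0,0,0.3],[0,0,0,0,0.47],[0,0,0,0,0.5],[0,0,0,0,0.6],[0,0,0,0,0.65],[0,0,0,0,0.65],[0,0,0,0,0.65]]]' >/dev/null; python3 rel.py .509 -.1518 .25
```

```text
t 12.65 pos [ 0.5099 -0.152   0.1458] cm tool shift [-10.42   0.11  -0.23] yaw 30.2 toolx [ 0.007  0.023 -1.   ] F [ 0.23 -0.16 -0.9 ] w 0.0553 q6 -1.06
```

```bash
python3 -m inch '[[[-0.5,0,0,0,0.65],[-1,0,0,0,0.65],[-1.5,0,0,0,0.65],[-2,0,0,0,0.65],[-3,0,0,0,0.65],[-3,0,0,0,0.65],[-2,0,0,0,0.65],[0,0,0,0,0.65]]]' >/dev/null; python3 rel.py .46 0.05 .28; python3 - <<'E'
from h import *
snap('side','s7',(170,180,290,270),6)
E
```

```text
t 13.32 pos [ 0.5083 -0.1548  0.2846] cm tool shift [  0.92   6.11 -20.12] yaw 30.2 toolx [ 0.004  0.024 -1.   ] F [-0.12 -0.35  0.55] w 0.0562 q6 -1.05
```

View pics/s7.png

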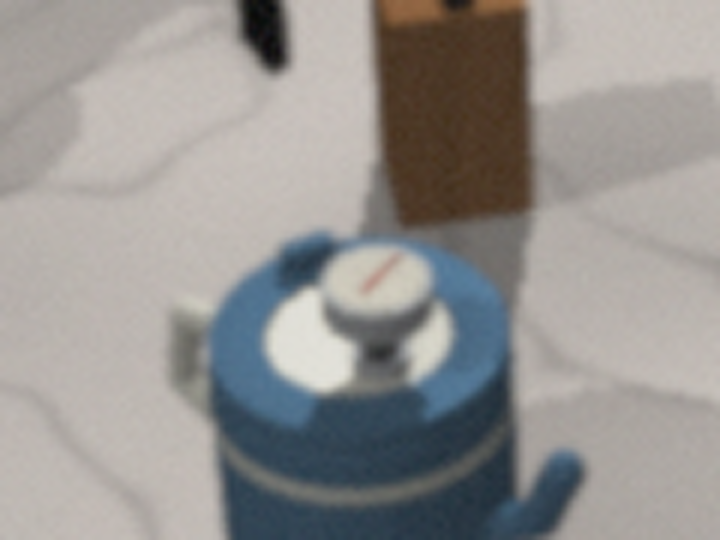

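The thermometer stands upright with its flange on the lid and the dial at (377,285), and the gripper is clear. One numeric check, then I'll hand in.

```bash
python3 - <<'E'
from h import *
a=cv2.imread('pics/raw_side1.png');b=cv2.imread('pics/raw_s7.png')
print('dial at z=.153:',ray('side',((377.5)/6-.5+170,(283.5)/6-.5+180),.153).round(4))
def reg(n,x0,y0,x1,y1):
    f=lambda i:cv2.cvtColor(i[y0:y1,x0:x1],cv2.COLOR_BGR2GRAY).astype(np.float32)
    print(n,np.round(cv2.phaseCorrelate(f(a),f(b),cv2.createHanningWindow((x1-x0,y1-y0),cv2.CV_32F)),2))
reg('pot',195,245,275,290); reg('cup',315,195,385,250); reg('spoon',220,365,305,395); reg('jar',225,115,258,165)
robot.hand_in()
E
```

```text
dial at z=.153: [ 0.5087 -0.1519  0.153 ]Traceback (most recent call last):
  File "<stdin>", line 7, in <module>
  File "<stdin>", line 6, in reg
    return _wrapfunc(a, 'round', decimals=decimals, out=out)
    return _wrapit(obj, method, *args, **kwds)
    conv = _array_converter(obj)
ValueError: setting an array element with a sequence. The requested array has an inhomogeneous shape after 1 dimensions. The detected shape was (2,) + inhomogeneous part.
```

```bash
python3 - <<'E'
from h import *
a=cv2.imread('pics/raw_side1.png');b=cv2.imread('pics/raw_s7.png')
def reg(n,x0,y0,x1,y1):
    f=lambda i:cv2.cvtColor(i[y0:y1,x0:x1],cv2.COLOR_BGR2GRAY).astype(np.float32)
    print(n,cv2.phaseCorrelate(f(a),f(b),cv2.createHanningWindow((x1-x0,y1-y0),cv2.CV_32F)))
reg('pot',195,245,275,290); reg('cup',315,195,385,250); reg('spoon',220,365,305,395); reg('jar',225,115,258,165)
robot.hand_in(); print(robot.get_obs()['time'])
E
```

```text
pot ((0.1515667236245548, 0.4854550909208939), 0.9283500692579482)
cup ((0.18978900318288794, -0.0622499081209682), 0.7545998246581466)
spoon ((-0.038592004312128836, 0.04082520079382945), 0.9889980944880733)
jar ((-2.487084900981678, 6.582632098495573), 0.03211600912941827)
the job is handed in; nothing more can be done
the job is handed in; nothing more can be done
```

The thermometer is in the teapot lid's steam hole with its flange resting on the lid, and I have handed the job in at about 13.5 s of robot time.

- **Insertion:** I gripped the dial at 15 N and lifted it out of the stand. I lined the stem tip up with the hole in the side view. It went in on the first try with only noise-level force, so no search was needed.
- **Seating:** I lowered it until the force read 7.6 N with the TCP at z = 0.146 m, which matches the flange being on the lid. The highest force in my readings was that 7.6 N. I only read it at the end of each move, so short peaks in between could have gone unseen.
- **Release:** The last picture shows the thermometer upright on the lid and the gripper clear above it. The dial measures at (0.509, -0.152) m, against about (0.507, -0.151) m for the hole; that gap is about the calibration error.

I compared the side view before and after for anything that moved:

| Object | Result |
|---|---|
| Cup and spoon | no shift beyond 0.2 px |
| Pot | 0.5 px apparent shift (about 1 mm); could be the thermometer's new shadow or a tiny nudge |
| Sugar jar | comparison failed (match score 0.03), probably because the raised gripper was in that part of the view; the arm never went near it |
| Saucer | inside the region compared for the cup, not checked separately |

The tool also stayed tilted by about 1.3° throughout. I allowed for that when aiming, and it caused no visible trouble.

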